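# Put the shunter away and click the case shut

## Robot

A 6-joint arm with a two-finger parallel gripper is mounted at the origin on the work surface. World frame = base frame: x ahead of the robot, y to its left, z up, the work surface at z = 0. Lengths are in m, angles in rad, forces in N, time in s.
With the tool pointing down it reaches from about 0.325 to 0.85 m from the base axis. Payload 4.4 kg.
Tool frame: the origin (TCP) lies at the very end of the fingers, on their centre line; the grasp point (between the pads) lies 19 mm behind it; z points along the fingers, y is the line along which they close (so a half turn about z gives the same grasp; the last joint's range is limited). The gripper opens to 94 mm and grips with 3 to 60 N. Pads are 16 mm wide; open, the fingers measure 119 mm over their backs; the gripper's body (75 mm by 177 mm) begins 78 mm behind the grasp point.
Start: joints at [-1.401, 0.207, 1.542, -0, 1.393, -0.15], TCP at [0.181, -0.546, 0.205] pointing down, gripper open.
Joint ranges: [-2.73, 2.73], [-0.86, 2.22], [0.23, 2.46], [-1.11, 4.25], [0.08, 2.63], [-2.82, 2.82]. Speed limits (rad/s): [2.79, 2.79, 3.14, 3.14, 3.14, 3.14].

## Interface

Orientations are given as a unit quaternion [w, x, y, z].
In Python, from rig import arm gives the robot as it stands. The module is installed in compiled form; this text tells all that it offers. Calls block until the motion is done:
- arm.reach(position, orientation): joint-space move of the TCP to a pose.
- arm.move_l(position, rot=None, feed=0.15, force_limit=None): straight line of the TCP; rot=None keeps the orientation; feed is the mean speed in m/s. With force_limit (N) it stops when the force on the tool has changed by that much, and returns True; else False.
- arm.movej(angles): joint-space move.
- arm.grip(opening, newtons=None): finger opening in m; newtons is the grip in N (None keeps the last); returns when the fingers have stopped.
- arm.pause(seconds).
- arm.inverse_kinematics(position, orientation): joint angles nearest the present ones, or None.
- arm.state(): the state.
- arm.capture(name): name is "scene" or "top" or "wrist"; returns the picture (400x640x3 uint8, blue, green, red); there is no depth.
- arm.calibration(name): a dict with "fovy" (degrees; the focal length in pixels is half the picture's height over the tangent of half this angle, whatever the lens; pixels are square), "cx", "cy" (the principal point, pixels), "cam_to_world" (4x4, takes a point from camera to world coordinates). Camera axes: x right, y down, z forward; pixel columns grow to the right and rows downward; lengths in m; the calibration is good to about 2 mm. A picture is of the moment at which its call begins: read the wrist's pose just before it. calibration takes no time and is no camera call; for the wrist camera it gives the pose at the moment of the call.
A pose or a line that the arm cannot do raises arm.MotionError and nothing moves.
- arm.close_job(): hands the job in; it is judged then, once.
The state is a dict: "time": time; "joint_pos": joint angles; "qd": joint speeds; "joint_torque": joint torques, N m; "tool_pos": TCP position; "tool_rot": TCP orientation; "wrist_force": force on the tool from outside, world axes, zero at the start; "ft_torque": the same for the moment, N m; "grip_width": finger opening in m; "finger_force": force on a finger pad.
Only numpy, scipy, OpenCV 4.12 (cv2) and the standard library are available. Lean on these libraries where they do the work, as an engineer would, in place of code of your own. Each camera call takes 0.05 s, during which the arm holds its last target. There are 200 camera calls.

## Task

Take the red shunting locomotive off its track and set it down gently, upright on its wheels, between the orange ribs of the open storage case (either end first). Then swing the blue lid over and press its free edge down past the spring catch until it clicks fully shut. Leave the wagon and everything else on the table where it is.

Things in the scene. Friction and masses are not known exactly. Their poses are not given: they have to be found in the camera images.
- case: Grey storage case fixed to the table, without its lid 140 (own x) x 110 (own y) x 34 mm high, walls and floor 5 mm thick; origin at the centre of its underside, z up. The hinge is along its -x end (the end nearer the robot), the spring catch at its +x end.
- cradle (a point): Centre of the cradle, on the inner floor of the case, 5 mm above the case's origin; its axes are the case's. A seated locomotive's origin is here, its length along x. Two orange side ribs (90 mm long, 10 mm above the inner floor, 42 mm clear between them, 5 mm thick) and two orange end stops (8 mm high, 114 mm clear between them) bound it.
- catch_nose (a point): Top centre of the yellow spring catch outside the +x wall of the case: at (78, 0, 32) mm in the case's frame. The catch reaches out to x = 86 mm and up to 34 mm, its base to x = 92 mm. It yields outwards as the lid's tongue passes it.
- lid (a joint): Angle of the blue lid: 0 = fully shut, grows as it opens, at most 2.15 rad; 1.57 is upright. It starts open, leaning back past upright towards the robot. Stiff hinge: it stays at any angle, swings with 1 to 2 N at the free edge. The catch stops it at about 0.086 rad (free edge 13 mm too high); 8 to 12 N pressed down near the free edge drive it past the catch, which snaps and holds it at 0.
- lid_hinge (a point): Point on the hinge axis, halfway along it: at (-70, 0, 34) mm in the case's frame; the axis is the case's y. The point's axes turn with the lid: x from the hinge to the free edge, z out of the lid's outer face. The lid is a shallow shell 140 x 110 x 30 mm, 110 g; the shut case is 64 mm high.
- lid_pad (a point): Centre of the yellow pressing pad (20 x 60 mm) on the outer face of the lid, near the free edge: 128 mm from the hinge along the lid and 30 mm out from the hinge plane. The free edge itself is at 140 mm, with a tongue to 147 mm.
- loco: Red model shunting locomotive, loose, 180 g, 104 (own x) x 34 (own y) x 50 mm high; origin at the centre of its underside, z up. In its middle a cab 36 mm long, 34 mm wide, from 16 to 50 mm high, good to grip across y; bonnets at both ends 26 mm wide, 36 mm high; footplate 34 mm wide. It starts on one of the yard's two tracks, along it, its underside 20 mm above the table.
- yard: Plywood board fixed to the table, 280 (own x) x 190 x 12 mm, with two tracks along x at y = -48 and +48 mm, rail tops 20 mm above the table; origin at the centre of its underside.
- wagon: Brown open wagon with a black load, loose, 104 x 32 x 42 mm, on the other track of the yard; origin at the centre of its underside. To be left alone.
- paint_jar: Small paint jar, 36 mm across and 45 mm high, standing beyond the yard and case; origin under its centre. To be left alone.
- screwdriver: Screwdriver, 150 mm long, lying between yard and case towards the robot; origin under its middle. To be left alone.
- mug: Blue mug, 80 mm across and 90 mm high, to the right; origin under its centre. To be left alone.
- glue: Glue bottle, 40 mm across and 130 mm high, to the left; origin under its centre. To be left alone.

How it is judged:
By the outcome, as a careful person would: the job done as asked, in the order asked, and still so for the second after the job is handed in, with the robot touching nothing.
It also fails if it takes over 64 s, if anything falls off the work surface, if the arm or the gripper's body presses on something with over 40 N, if the wrist force passes 120 N, or if a joint passes its speed limit or range.

## Working session

There is one attempt and no reset: what is moved stays moved. The work goes in short steps, each a Python script; the robot and the scene stay as the last script left them, time stands still between calls to the robot, and variables do not carry over. Pictures are saved under pics/ and viewed, at most 10 in all, crops included, and the job is handed in when it is done.

```bash
mkdir -p pics; python3 - <<'E'
from rig import arm
import cv2,numpy as np
for n in("scene","top"):
    im=arm.capture(n);cv2.imwrite(f"pics/{n}0.png",im)
    c=arm.calibration(n);print(n,c["fovy"],c["cx"],c["cy"],np.round(c["cam_to_world"],3).tolist())
print(arm.state()["time"])
E
```

```text
scene 52.618592466748524 314.32233736703097 196.4532245545272 [[0.456, 0.523, -0.72, 1.376], [0.89, -0.285, 0.357, -0.38], [-0.019, -0.803, -0.595, 0.742], [0.0, 0.0, 0.0, 1.0]]
top 50.83761867450742 313.8174816429988 204.59136152495014 [[-0.026, -0.985, 0.168, 0.382], [-1.0, 0.026, -0.003, -0.012], [-0.001, -0.168, -0.986, 1.192], [0.0, 0.0, 0.0, 1.0]]
0.1
```

View pics/scene0.png

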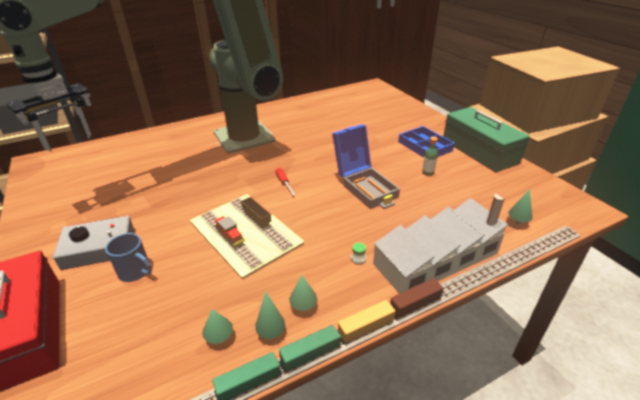

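View pics/top0.png

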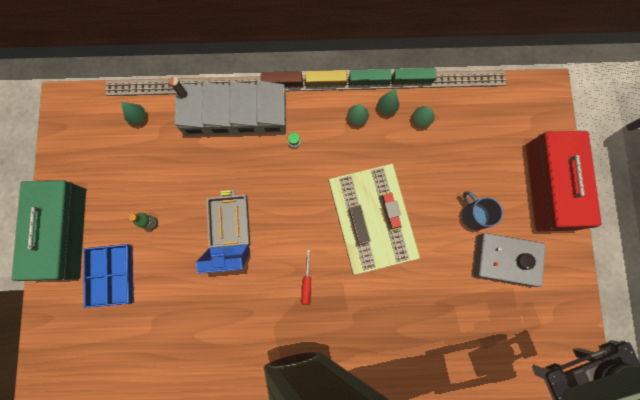

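The scene view shows the red loco at (229,231), the wagon at (256,210), and the open case at (370,186) with its lid leaning back. In the top view the loco is at (392,211), the case at (228,222), its catch at (226,193) and the lid at (222,260). I'll take rough positions from these, then wrist views from close by.

```bash
cat >h.py <<'E'
from rig import arm
import cv2,numpy as np
from scipy.spatial.transform import Rotation as R
def ray(c,p):
    f=200/np.tan(np.radians(c["fovy"])/2);T=np.array(c["cam_to_world"])
    d=T[:3,:3]@np.array([(p[0]-c["cx"])/f,(p[1]-c["cy"])/f,1]);return T[:3,3],d/np.linalg.norm(d)
def onz(c,p,z):
    o,d=ray(c,p);return o+d*(z-o[2])/d[2]
def tri(*cps):
    A=np.zeros((3,3));b=np.zeros(3);L=[ray(c,p) for c,p in cps]
    for o,d in L:
        M=np.eye(3)-np.outer(d,d);A+=M;b+=M@o
    x=np.linalg.solve(A,b);return x,max(np.linalg.norm((np.eye(3)-np.outer(d,d))@(x-o)) for o,d in L)
def down(yaw):  # tool z down; tool y axis direction = yaw+90deg (tool x along yaw)
    x=np.array([np.cos(yaw),np.sin(yaw),0]);z=np.array([0,0,-1.]);return quat(np.c_[x,np.cross(z,x),z])
def quat(M): q=R.from_matrix(M).as_quat();return [q[3],q[0],q[1],q[2]]
def proj(c,P):
    f=200/np.tan(np.radians(c["fovy"])/2);T=np.array(c["cam_to_world"]);q=T[:3,:3].T@(np.array(P)-T[:3,3])
    return q[:2]/q[2]*f+[c["cx"],c["cy"]]
def shot(n,name="wrist"):
    c=arm.calibration(name);im=arm.capture(name);cv2.imwrite(f"pics/{n}.png",im)
    np.save(f"pics/{n}.npy",c,allow_pickle=True);return im,c
E
python3 - <<'E'
from h import *
c=arm.calibration("top");im=cv2.imread("pics/top0.png");h=cv2.cvtColor(im,cv2.COLOR_BGR2HSV)
for n,p,z in[("loco",(392,211),.06),("wagon",(359,225),.05),("catch",(226,193),.034),("case far L",(208,197),.034),("case far R",(247,195),.034),("jar",(294,140),.04)]:print(n,onz(c,p,z).round(3))
m=cv2.inRange(h,(22,50,120),(40,255,255));m[:,:320]=0;m[:160]=0;m[280:]=0;m[:,430:]=0
k=max(cv2.findContours(m,0,2)[0],key=cv2.contourArea);r=cv2.minAreaRect(k);b=np.array([onz(c,q,.012)[:2] for q in cv2.boxPoints(r)]);print(b.round(3),b.mean(0))
s=arm.state();C=np.array(arm.calibration("wrist")["cam_to_world"]);M=R.from_quat(np.roll(s["tool_rot"],-1)).as_matrix()
print("cam in tool",(M.T@(C[:3,3]-s["tool_pos"])).round(3),(M.T@C[:3,:3]).round(2).tolist(),arm.calibration("wrist")["fovy"])
E
```

```text
loco [ 0.551 -0.228  0.06 ]
wagon [ 0.516 -0.138  0.05 ]
catch [0.618 0.229 0.034]
case far L [0.608 0.28  0.034]
case far R [0.611 0.171 0.034]
jar [0.766 0.036 0.04 ]
[[ 0.656 -0.059]
 [ 0.702 -0.25 ]
 [ 0.425 -0.305]
 [ 0.382 -0.121]] [ 0.54114132 -0.18368519]
cam in tool [ 0.072  0.    -0.179] [[0.0, -0.97, -0.25], [1.0, 0.0, 0.0], [-0.0, -0.25, 0.97]] 58.590980045665475
```

```bash
python3 - <<'E'
from h import *
for n,p,y in[("l1",(.50,-.27,.2),.21),("l2",(.58,-.19,.2),.21),("c1",(.56,.18,.27),0),("c2",(.60,.27,.27),0)]:
    arm.reach(p,down(y));shot(n);print(n,arm.state()["time"],np.round(arm.state()["tool_pos"],3))
ims=[cv2.imread(f"pics/{n}.png") for n in("l1","l2","c1","c2")]
cv2.imwrite("pics/m1.png",cv2.resize(np.vstack([np.hstack(ims[:2]),np.hstack(ims[2:])]),(800,500),interpolation=cv2.INTER_AREA))
E
```

```text
l1 1.7083 [ 0.5   -0.271  0.2  ]
l2 2.2833 [ 0.58  -0.191  0.2  ]
c1 3.7417 [0.56  0.179 0.27 ]
c2 4.2667 [0.6   0.269 0.269]
```

View pics/m1.png

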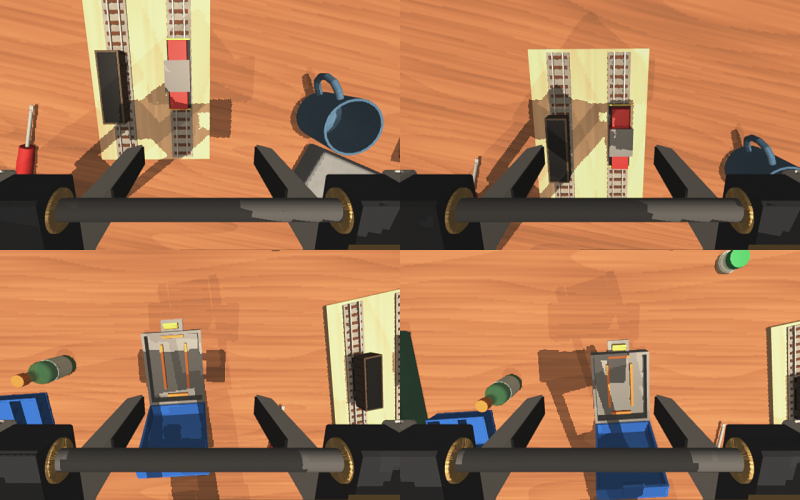

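The mosaic (at 1/1.6 scale) shows the loco with its grey cab roof at (177,76) in l1 and (621,143) in l2. The case is at (173,365) in c1 and (621,385) in c2, with the yellow catch at (172,325) and (619,346). Next I'll crop and enlarge these with a pixel grid.

```bash
python3 - <<'E'
import cv2,numpy as np
def crop(n,x,y,w,h,s):
    im=cv2.resize(cv2.imread(f"pics/{n}.png")[y:y+h,x:x+w],None,fx=s,fy=s,interpolation=cv2.INTER_CUBIC)
    for u in range(-(-x//10)*10,x+w,10):cv2.line(im,((u-x)*s,0),((u-x)*s,6 if u%50 else 14),(0,255,0),1)
    for u in range(-(-y//10)*10,y+h,10):cv2.line(im,(0,(u-y)*s),(6 if u%50 else 14,(u-y)*s),(0,255,0),1)
    return im
a=np.hstack([crop("l1",250,50,65,130,2),crop("l2",320,155,65,130,2)])
b=np.hstack([crop("c1",215,105,130,150,3),crop("c2",300,135,130,150,3)])
a=cv2.copyMakeBorder(a,0,b.shape[0]-a.shape[0],0,0,0)
cv2.imwrite("pics/b.png",b)
cv2.imwrite("pics/a.png",np.hstack([crop("l1",250,50,65,130,4),crop("l2",320,155,65,130,4)]))
E
```

```text
(no output)
```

View pics/a.png

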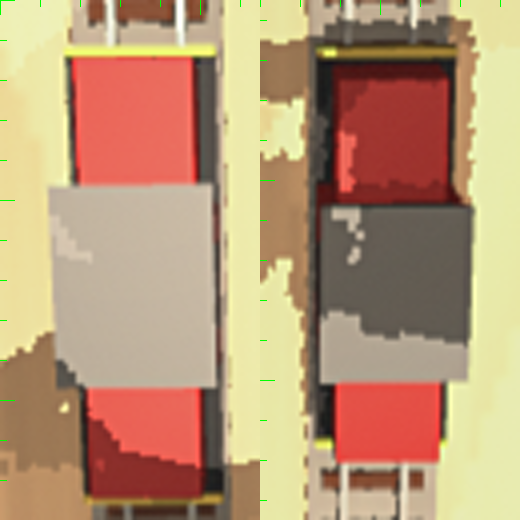

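View pics/b.png

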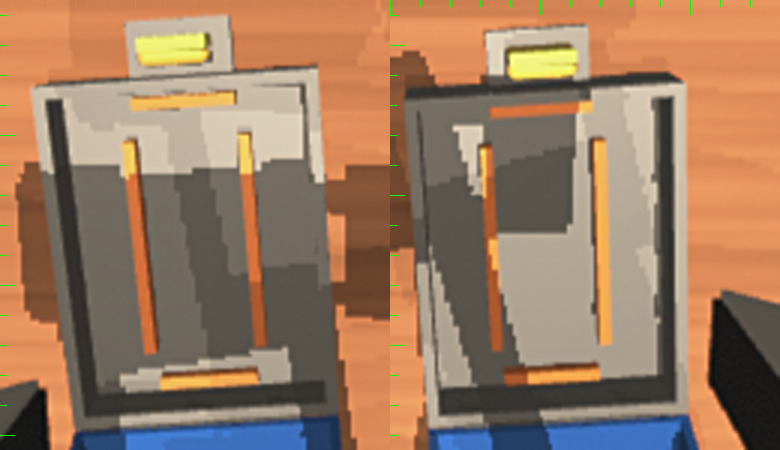

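Roof corners, rib ends and rim corners are all readable in both views, so I'll triangulate them.

```bash
python3 - <<'E'
from h import *
C={n:np.load(f"pics/{n}.npy",allow_pickle=True).item() for n in("l1","l2","c1","c2")}
A=lambda p:np.array(p)/4
def t(l,n1,n2,a,b,s,o1,o2):
    P=[]
    for p,q in zip(a,b):
        x,e=tri((C[n1],np.array(p)/s+o1-.5+.5/s),(C[n2],np.array(q)/s+o2-.5+.5/s));P.append(x);print(l,x.round(4),"res",round(e,4))
    return np.array(P)
ang=lambda v:np.arctan2(v[1],v[0])
P=t("roof","l1","l2",[(48,186),(212,183),(216,387),(57,387)],[(58,206),(213,206),(208,382),(60,382)],4,(250,50),(320,155))
print("loco",P.mean(0),"yaw",ang(P[0]-P[3]+P[1]-P[2]),ang(P[0]-P[1]+P[3]-P[2])-np.pi/2,"L,W",np.linalg.norm(P[0]-P[3]),np.linalg.norm(P[0]-P[1]))
Q=t("rib","c1","c2",[(130,140),(151,352),(245,133),(260,347)],[(96,147),(107,348),(209,139),(215,344)],3,(215,105),(300,135))
print("cradle",Q.mean(0),"yaw",ang(Q[0]-Q[1]+Q[2]-Q[3]),ang(Q[0]-Q[2]+Q[1]-Q[3])-np.pi/2,"L",np.linalg.norm(Q[0]-Q[1]),"W",np.linalg.norm(Q[1]-Q[3]))
S=t("rim","c1","c2",[(35,87),(317,66),(79,428)],[(16,97),(296,82),(40,425)],3,(215,105),(300,135))
print("rim yaw",ang(S[0]-S[1])-np.pi/2,np.linalg.norm(S[0]-S[1]))
t("catch","c1","c2",[(172,46)],[(153,60)],3,(215,105),(300,135))
E
```

```text
roof [ 0.5712 -0.2071  0.0668] res 0.0002
roof [ 0.579  -0.2409  0.069 ] res 0.0
roof [ 0.5379 -0.2501  0.0695] res 0.0
roof [ 0.5307 -0.2166  0.0695] res 0.0001
loco [ 0.55471835 -0.2286566   0.06869521] yaw 0.22439060633536637 0.2187696737526501 L,W 0.04166212188236962 0.03469474213551161
rib [0.5832 0.2524 0.0105] res 0.0003
rib [0.4934 0.2469 0.0112] res 0.0003
rib [0.5862 0.2054 0.0095] res 0.0
rib [0.4962 0.2001 0.0135] res 0.0002
cradle [0.5397495  0.22616766 0.01117605] yaw 0.05964535033141737 0.06188956113309185 L 0.09003312257699154 W 0.046912821026809604
rim [0.6062 0.2851 0.0273] res 0.0004
rim [0.6139 0.1762 0.0353] res 0.0002
rim [0.4649 0.2759 0.0275] res 0.0
rim yaw 0.070821405770495 0.1095033786452261
catch [0.6215 0.2314 0.0299] res 0.0001
```

Measurements agree with the text:

| Item | Position | Yaw (rad) | Check |
|---|---|---|---|
| Loco | (0.555, -0.229) | 0.221 | roof at 68.7 mm against 70 expected |
| Case | (0.540, 0.226) | 0.061 | rib spacing 46.9 mm against 47 expected |

Now I'll pick up the loco.

```bash
python3 - <<'E'
from h import *
x,y=.5547,-.2287;q=down(.221)
arm.reach((x,y,.16),q);arm.grip(.06)
print(arm.move_l((x,y,.039),feed=.12,force_limit=8))
arm.grip(.02,15);s=arm.state();print(s["grip_width"],s["finger_force"],s["tool_pos"])
arm.move_l((x,y,.07),feed=.08);arm.move_l((x,y,.19),feed=.2)
s=arm.state();print(s["grip_width"],s["finger_force"],s["wrist_force"],s["time"])
arm.reach((.5397,.2262,.19),down(.061))
shot("h1");im,_=shot("t1","top");s0=shot("s1","scene")[0]
cv2.imwrite("pics/m2.png",np.hstack([cv2.resize(cv2.imread("pics/h1.png"),(480,300)),cv2.resize(s0[100:250,260:420],(320,300))]))
s=arm.state();print(s["grip_width"],s["time"],s["tool_pos"])
E
```

```text
False
0.03414153585399383 14.996613264083862 [ 0.55488944 -0.22870808  0.0394089 ]
0.033515261124947106 14.994579702615738 [-0.67760031  0.52361463 -2.50339171] 9.8
0.03396080268387088 11.6167 [0.54019356 0.2251562  0.18997364]
```

View pics/m2.png

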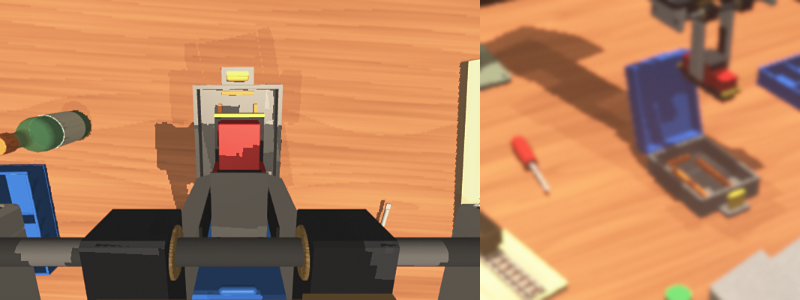

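The loco is held level over the cradle, with its front beam at about (239,116) in the left half. I'll check its fore-aft offset, then lower it.

```bash
python3 - <<'E'
from h import *
c=np.load("pics/h1.npy",allow_pickle=True).item()
p=np.array([239,115.5])/.75
for z in(.178,.186):print("front beam in x rel. tcp",onz(c,p,z)-np.array(arm.state()["tool_pos"]))
x,y=.5397,.2262
arm.move_l((x,y,.06),rot=down(.061),feed=.12);arm.move_l((x,y,.030),feed=.05)
print(arm.move_l((x,y,.0215),feed=.015,force_limit=2));s=arm.state();print(s["tool_pos"],s["wrist_force"],s["time"])
E
```

```text
front beam in x rel. tcp [ 0.04929429  0.00266282 -0.01197364]
front beam in x rel. tcp [ 0.05024526  0.00272967 -0.00397364]
True
[0.53999816 0.22632692 0.02425536] [ 0.31987072 -0.46735698  4.49269565] 14.0417
```

```bash
python3 - <<'E'
from h import *
arm.grip(.05);x,y=.5397,.2262
arm.move_l((x,y,.08),feed=.08);arm.move_l((x,y,.24),feed=.2);arm.grip(0,20)
arm.move_l((.50,.20,.29),feed=.2)
im,_=shot("v1");s,_=shot("v1s","scene")
cv2.imwrite("pics/m3.png",np.hstack([cv2.resize(im[60:300,150:470],(480,360)),cv2.resize(s[100:250,280:414],(320,360))]));print(arm.state()["time"])
E
```

```text
17.7917
```

View pics/m3.png

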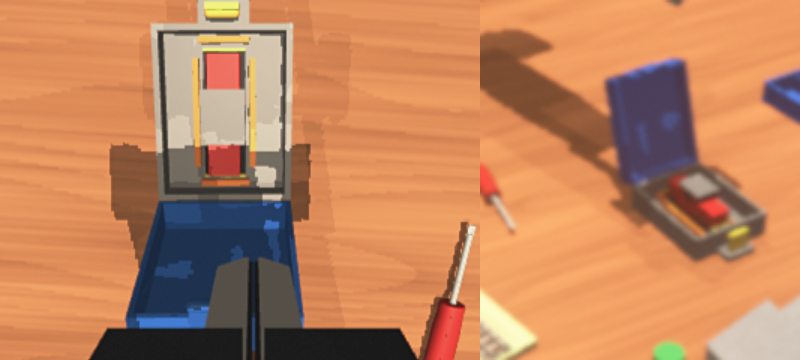

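The loco sits between ribs and end stops, upright at crop pixel (224,112), and the lid leans back below it. Next I'll swing the lid from behind with closed fingers.

```bash
python3 - <<'E'
from h import *
u=np.array([np.cos(.061),np.sin(.061)]);c=np.array([.5397,.2262]);q=down(.061)
W=lambda X,z:(*(c+X*u),z)
def mv(X,z,feed,fl=15):
    r=arm.move_l(W(X,z),feed=feed,force_limit=fl)
    if r: print("STOP",X,z,arm.state()["tool_pos"],arm.state()["wrist_force"]);raise SystemExit
arm.move_l(W(-.21,.29),rot=q,feed=.2)
mv(-.21,.108,.15);mv(-.0957,.108,.06)
print(np.round(arm.state()["wrist_force"],1),arm.state()["time"])
T=np.linspace(1.4,.15,9);Rr=np.clip(np.linspace(.07,.15,9),0,.12)
for t,r in zip(T,Rr):
    mv(-.07+r*np.cos(t)-.03*np.sin(t)-.008,.034+r*np.sin(t)+.03*np.cos(t),.08)
s=arm.state();print(np.round(s["wrist_force"],1),s["tool_pos"],s["time"])
im,_=shot("w1","scene")
cv2.imwrite("pics/m4.png",cv2.resize(im[80:260,240:440],(600,540)))
E
```

```text
[-0.8  0.3  1.8] 22.2167
[-0.5 -0.8  0.9] [0.57536895 0.22819807 0.08060664] 25.7
```

View pics/m4.png

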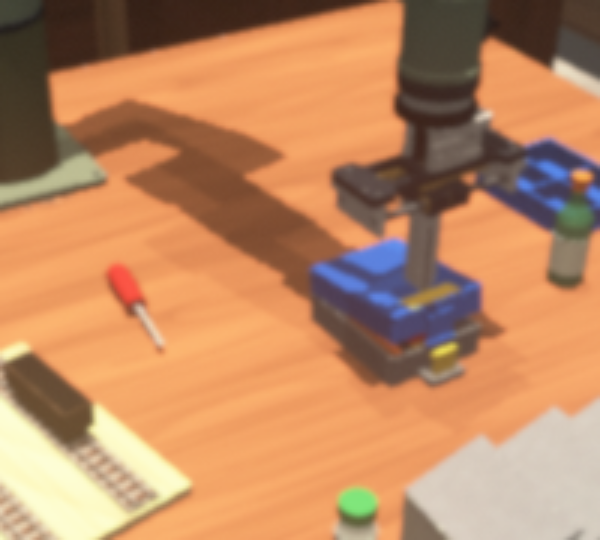

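The lid is almost shut, resting just above the catch at (443,352), with the yellow pad at (430,297). Now I'll press on the pad.

```bash
python3 - <<'E'
from h import *
u=np.array([np.cos(.061),np.sin(.061)]);c=np.array([.5397,.2262])
W=lambda X,z:(*(c+X*u),z)
x0=arm.state()["tool_pos"];arm.move_l((x0[0],x0[1],.11),feed=.1);arm.move_l(W(.058,.11),feed=.1);arm.move_l(W(.058,.088),feed=.05)
for z in np.arange(.084,.0585,-.002):
    hit=arm.move_l(W(.058,z),feed=.02,force_limit=25);s=arm.state();print(round(z,3),hit,np.round(s["tool_pos"][2],4),np.round(s["wrist_force"],1))
    if s["wrist_force"][2]>22:break
arm.move_l(W(.058,.12),feed=.1);arm.move_l(W(.0,.28),feed=.2)
arm.move_l(W(-.03,.28),feed=.2)
im,_=shot("f1");s,_=shot("f1s","scene")
cv2.imwrite("pics/m5.png",np.hstack([cv2.resize(im[40:300,150:470],(480,390)),cv2.resize(s[130:230,310:412],(320,390))]));print(arm.state()["time"])
E
```

```text
0.084 False 0.0839 [-0.   0.5  0.5]
0.082 False 0.0819 [-0.2 -0.2 -0.5]
0.08 False 0.0798 [0.3 0.8 0.5]
0.078 False 0.0778 [ 0.  -0.1 -1.2]
0.076 False 0.076 [ 1.2 -0.2 -0.3]
0.074 False 0.0747 [-0.8 -1.5  4.2]
0.072 False 0.0728 [0.6 0.1 4.7]
0.07 False 0.0697 [ 0.6 -0.8  1. ]
0.068 False 0.0666 [0.4 0.2 0.3]
0.066 False 0.0655 [0.  0.4 0.1]
0.064 False 0.0643 [0.5 0.4 1.7]
0.062 False 0.0642 [-3.3 -0.9  9.7]
0.06 False 0.064 [-6.6 -1.6 17.1]
32.6417
```

View pics/m5.png

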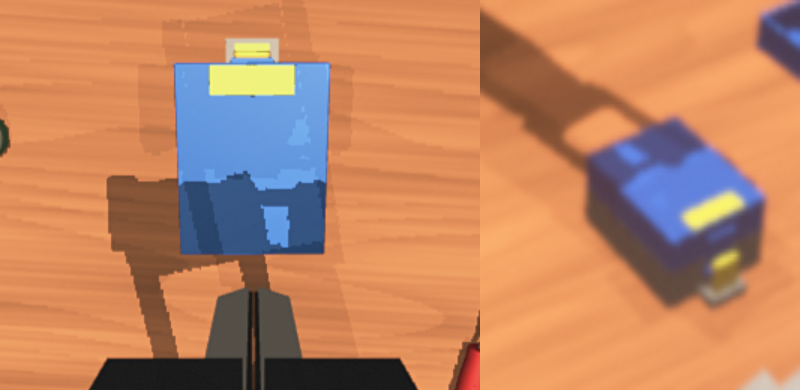

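The lid lies flush with its tongue under the catch at (253,50). The press showed a force peak, then a drop, then a firm stop at 64 mm, so it has snapped shut. Handing in.

```bash
python3 -c "
from rig import arm
print(arm.close_job())"
```

```text
the job is handed in; nothing more can be done
None
```

The locomotive is upright between the ribs of the case, the lid is snapped shut at its full 64 mm height, the wagon and everything else were left alone, and I handed the job in at about 33 s.

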